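Pass a tube carrier from the holding rail to the sampler's feed rail

ROBOT

A 7-joint arm with a two-finger parallel gripper is mounted at the origin on the work surface. World frame = base frame: x ahead of the robot, y to its left, z up, the work surface at z = 0. Lengths are in m, angles in rad, forces in N, time in s.
With the tool pointing down it reaches from about 0.425 to 0.925 m from the base axis. Payload 6.8 kg.
Tool frame: the origin (TCP) lies on the centre line of the jaws, within the pads' length; the fingertips stand 14 mm ahead of it and the grasp point (between the pads) lies 5 mm behind it (env.nose_length is the z of the fingertips in the tool frame, in m); z points along the fingers, y is the line along which they close (so a half turn about z gives the same grasp; the last joint's range is limited). The gripper opens to 85 mm and grips with 20 to 120 N. Pads are 22 mm wide; open, the fingers measure 114 mm over their backs; the gripper's body (76 mm by 85 mm) begins 54 mm behind the grasp point. The pads swing forward as they close: fully open they stand 13 mm farther back than shut.
Start: joints at [1.179, 0.477, 0.022, 1.555, -0.011, 1.109, -0.083], TCP at [0.189, -0.648, 0.245] pointing down, gripper open.
Joint ranges: [-2.96, 2.96], [-0.34, 2.1], [-1.41, 1.46], [0.24, 2.44], [-1.37, 4.51], [0.17, 1.92], [-2.96, 2.96]. Speed limits (rad/s): [2.39, 2.39, 3.14, 3.14, 3.14, 3.14, 3.14].

INTERFACE

Orientations are given as a unit quaternion [x, y, z, w].
In Python, from bench import env gives the robot as it stands.
- The arm moves only by the tool carry_out, never from a script. Its argument "deltas" is one flat list of numbers, 7 for each row, row after row: the shift along the tool's x, y, z in m, then the turn, a rotation vector about the tool's x, y, z in rad, then the finger opening in m, from 0 to 0.0854. In form: [x, y, z, wx, wy, wz, gripper, x, y, z, wx, wy, wz, gripper, ...]. A call has 1 to 5 rows; each row shifts and turns the commanded pose from where the row before left it, along the tool's axes as they then stand; what a row does not reach is not made up. A row lasts 1/10 s, in which the tool goes at most 50 mm and 8.59 degrees, less where a joint would pass 70% of its speed; a pose out of reach is approached as far as the arm can. A call is refused whole if a number of a shift passes 0.05 or a number of a turn 0.15, either way. A call with a gripper value outside its range is refused whole. The fingers move at their own pace and stop on an object; "squeeze" is the grip in N (left out, the last holds). Time passes only in rows, so rows that do not move let the fingers close. It gives the time, the measured TCP pose, the force, the opening and the grip force at its end, in the units of the state.
- env.observe(): the state, without advancing time (a new reading comes with each control period).
- env.capture(name): name is "side" or "top" or "wrist"; returns (picture, depth): 480x640x3 uint8, red, green, blue; 480x640 float32, m along the optical axis (not along the pixel's ray), 0 where there is no reading.
- env.camera_model(name): a dict with "fx", "fy", "cx", "cy" (pixels), "D" ([k1, k2, p1, p2, k3] as OpenCV has them; the pictures are not rectified), "position" and "rotation" of the camera in the world. Camera axes: x right, y up, looking along -z (the intrinsics and any distortion apply to the point x, -y, -z); pixel columns grow to the right and rows downward; lengths in m; the calibration is good to about 2 mm. A picture is of the moment at which its call begins: read the wrist's pose just before it. camera_model takes no time and is no camera call; for the wrist camera it gives the pose at the moment of the call.
- env.sign_off(): hands the job in; it is judged then, once.
Trained networks look in the newest picture that a camera, given by its name, has taken for a name from the list of things; names that differ only in an ending like _2 or _b are one class to them, and where a whole thing is asked for, a point or a joint stands for the part that bears it (a point fixed in the world has none). Each returns a list of dicts, best first, with "p" (0 to 1); they miss things now and then, are a little off and sometimes report something else, mostly with a low value. They report only what shows in the picture. A call takes as long as a camera call. They do not tell look-alikes from the thing itself.
- env.cut_out(query, camera): "region" (480x640 bool, what is visible of it) and "location" ([column, row] in pixels, amid what is visible of it).
The state is a dict: "time_s": time; "qpos": joint angles; "joint_velocities": joint speeds; "tau": joint torques, N m; "eef_pos": TCP position; "tcp_rot": TCP orientation; "contact_force": force on the tool from outside, world axes, zero at the start; "ft_torque": the same for the moment, N m; "width": opening from 0.0 (shut) to 1.0 (fully open); "gripper_force": force on a finger pad.
Only numpy, scipy, OpenCV 4.12 (cv2) and the standard library are available. Lean on these libraries where they do the work, as an engineer would, in place of code of your own. Each camera call takes 0.05 s, during which the arm holds its last target. There are 200 camera calls.

TASK

Take the hanging tube carrier by its black grip, run it along the holding rail from under the hold-down rod, lift it over the end stops and hang it on the sampler's feed rail. Then slide it under that rail's hold-down rod and press it home against the blue index block until the red spring catch snaps in behind its hook, and let go. Be gentle: keep the tubes upright, never force or drop the carrier against the rails, rods or stops, and leave the glassware on the board alone.

Things in the scene. Friction and masses are not known exactly. Their poses are not given: they have to be found in the camera images.
- carrier_grip (a point): Centre of the black grip block on top of the loose tube carrier: 12 mm across the rail (x), 24 mm along the rail (y), 30 mm high; it overhangs the narrow arm below, so pinch it from above with the fingers closing along y. Axes: x across the rail, y along it (feed rail towards holding rail), z up.
- carrier_seat (a point): Centre of the hook's underside, which lies on the rail top; 52 mm below carrier_grip, same axes. Hook plate 50 mm long in y, 5 mm thick; under it two cheeks, 40 mm long in y, leave a 9 mm slot for the 6 mm rail and flare to about 20 mm at their rim, 21 mm below this point. Rack: 31 mm either way in y, tube caps 69 mm and tube ends 135 mm below.
- carrier: The carrier as a whole, 0.24 to 0.39 kg, origin and axes as carrier_seat: an E-shaped metal hanger, an upright strip on its -x side with three arms: grip on top, hook in the middle, rack of six capped tubes below. The rail's hold-down rod passes between top arm and hook. It balances under the grip.
- hold_end (a point): On the holding rail's top, at the inner face of its end stop (plate 6 mm thick on the -y side, 22 mm wide, 10 mm above the rail). The rail runs from here along +y for 206 mm to its post. Its hold-down rod covers it from 62 mm on, so the hook lifts off only between rod and stop (12 mm of play). Lifted 32 mm the cheeks clear the stop; above 44 mm the tube caps meet the rail.
- hold: Fixed holding stand: steel flat-bar rail 6 mm wide, 25 mm high, its top 200 mm over the bench, a post, and an 8 mm hold-down rod over the rail, underside 13 mm above the rail top. Origin on the bench under the rail's free end; rail along +y. The carrier starts on it, hook under the rod.
- feed_end (a point): On the feed rail's top (as high as the holding rail), at the inner face of its own end stop (6 mm thick, on the +y side, 10 mm above the rail). The rail runs from here along -y for 216 mm. Its hold-down rod covers it from 72 mm on: the hook goes on between stop and rod (22 mm of play).
- feed: Fixed sampler unit: feed rail and rod like the holding stand's, growing out of a beige housing 230 mm tall. Origin on the bench under the rail's free end, rail along -y. The two free rail ends face each other 20 to 48 mm apart, up to 16 mm and 0.1 rad out of line.
- catch (a joint): Red spring catch on the blue index block, which is clamped on the feed rail, stop face 139 to 179 mm from feed_end; where is not measured. In m: 0 sprung out, grows as pushed aside (+x). Over its last 60 mm the hook holds the catch 3 to 6 mm aside, drag 4 to 10 N along the rail; the catch snaps back behind it only in the last 1.5 mm before the stop face. A push of 12 to 16 N seats it.
- beaker: Bystander: glass beaker on the board, 60 mm across, 75 mm high; origin at its underside. Leave alone.
- reagent: Bystander: amber reagent jar with a red cap, 52 mm across, 100 mm high; origin at its underside. Leave alone.
- rinse_bottle: Bystander: clear rinse bottle, 56 mm across, 130 mm high; origin at its underside. Leave alone.
Mind the look-alikes: they are no part of the job. Of the things like the carrier, leave any that is pink; of the rest the larger one is meant.

How it is judged:
By the outcome, as a careful person would: the job done as asked, in the order asked, and still so for the second after the job is handed in, with the robot touching nothing.
It also fails if it takes over 54 s, if anything falls off the work surface, if the arm or the gripper's body presses on something with over 40 N, if the wrist force passes 120 N, or if a joint passes its speed limit or range.

## Working session

There is one attempt and no reset: what is moved stays moved. The work goes in short steps, Python scripts to look and compute and a tool call to move; the robot and the scene stay as the last step left them, time stands still between calls to the robot, and variables do not carry over. Pictures are saved under pics/ and viewed, at most 13 in all, crops included, and the job is handed in when it is done.

Besides the shell and the picture viewer there is one more tool, called after "Call:" in YAML: its name, and indented under it one key for each argument. carry_out: Moves the arm, as the interface text tells. Its arguments: {"type":"object","properties":{"deltas":{"type":"array"},"squeeze":{"type":"number"}},"required":["deltas"]}

```bash
ls; mkdir -p pics; cat > h.py <<'E'
import numpy as np, cv2
from bench import env
from scipy.spatial.transform import Rotation as R
def snap(n):
    m=env.camera_model(n); im,d=env.capture(n); return m,im,d
def rot(m):
    r=np.array(m["rotation"],float)
    return r if r.shape==(3,3) else R.from_quat(r).as_matrix()
def K(m): return np.array([[m["fx"],0,m["cx"]],[0,m["fy"],m["cy"]],[0,0,1.]])
def world(m,uv,z):
    uv=np.array(uv,float).reshape(-1,1,2); z=np.array(z,float).reshape(-1)
    n=cv2.undistortPoints(uv,K(m),np.array(m["D"],float)).reshape(-1,2)
    p=np.c_[n[:,0]*z,-n[:,1]*z,-z]
    return p@rot(m).T+np.array(m["position"])
def ray(m,uv):
    o=np.array(m["position"]); d=world(m,uv,[1.])[0]-o; return o,d/np.linalg.norm(d)
def proj(m,P):
    p=(np.atleast_2d(P)-np.array(m["position"]))@rot(m)
    p=p*[1,-1,-1]
    return cv2.projectPoints(p,np.zeros(3),np.zeros(3),K(m),np.array(m["D"],float))[0].reshape(-1,2)
def cloud(m,d):
    v,u=np.mgrid[0:480,0:640]
    P=world(m,np.stack([u,v],-1).reshape(-1,2),d.reshape(-1)).reshape(480,640,3)
    P[d<=0]=np.nan; return P
def state():
    s=env.observe(); print({k:np.round(s[k],4).tolist() for k in("time_s","eef_pos","tcp_rot","contact_force","width","gripper_force")}); return s
E
python3 - <<'E'
from h import *
s=state()
for n in("side","top"):
    m,im,d=snap(n); print(n,m)
    cv2.imwrite(f"pics/{n}0.png",im[...,::-1]); np.savez(f"{n}0.npz",im=im,d=d,**{k:np.array(v) for k,v in m.items()})
    for q in("carrier","carrier_grip","hold","feed","catch","beaker","reagent","rinse_bottle"):
        print(q,[(round(r["p"],2),np.round(r["location"]).tolist(),int(r["region"].sum())) for r in env.cut_out(q,n)])
print(env.observe()["time_s"], env.nose_length)
E
```

```text
pics
{'time_s': 0.0, 'eef_pos': [0.1888, -0.6475, 0.2443], 'tcp_rot': [0.9899, 0.1414, -0.0002, -0.0009], 'contact_force': [-0.2519, -0.6335, -0.6661], 'width': 0.999, 'gripper_force': 0.0}
side {'fx': 582.9521349020699, 'fy': 582.9521349020699, 'cx': 325.48710827800346, 'cy': 238.50335232367746, 'D': array([-0.09115467,  0.        ,  0.        ,  0.        ,  0.        ]), 'position': array([ 0.2713265 , -0.4668158 ,  0.90431942]), 'rotation': array([ 0.32311451, -0.1001453 , -0.25926617,  0.90462643])}
carrier [(0.95, [313.0, 208.0], 951), (0.9, [284.0, 169.0], 1915), (0.75, [223.0, 234.0], 2288), (0.29, [266.0, 226.0], 990)]
carrier_grip [(0.93, [226.0, 230.0], 2126), (0.68, [287.0, 168.0], 2138), (0.57, [311.0, 206.0], 998)]
hold [(0.74, [227.0, 260.0], 8631), (0.51, [221.0, 229.0], 2107)]
feed [(0.97, [399.0, 387.0], 23109), (0.71, [224.0, 230.0], 2245)]
catch [(0.45, [229.0, 262.0], 8647)]
beaker [(0.97, [314.0, 262.0], 1078)]
reagent [(0.78, [266.0, 226.0], 976)]
rinse_bottle [(0.79, [379.0, 298.0], 932), (0.36, [226.0, 264.0], 8250)]
top {'fx': 522.4412263883368, 'fy': 522.4412263883368, 'cx': 322.4822477721555, 'cy': 235.02033221096067, 'D': array([0.00028682, 0.        , 0.        , 0.        , 0.        ]), 'position': array([0.52693137, 0.07676457, 0.98032587]), 'rotation': array([ 0.02775332, -0.03673277, -0.69657575,  0.71600467])}
carrier [(0.97, [252.0, 200.0], 649), (0.91, [265.0, 314.0], 1456), (0.72, [184.0, 193.0], 1932), (0.7, [510.0, 270.0], 17247)]
carrier_grip [(0.84, [261.0, 308.0], 1495), (0.77, [251.0, 197.0], 575), (0.7, [185.0, 193.0], 1803)]
hold [(0.81, [242.0, 306.0], 8076)]
feed [(0.78, [508.0, 269.0], 17363), (0.6, [265.0, 313.0], 1414)]
catch []
beaker [(0.75, [314.0, 238.0], 972), (0.38, [263.0, 310.0], 1413), (0.17, [429.0, 273.0], 82)]
reagent [(0.94, [249.0, 256.0], 856)]
rinse_bottle [(0.64, [393.0, 230.0], 1006)]
0.9 0.014
```

View pics/side0.png

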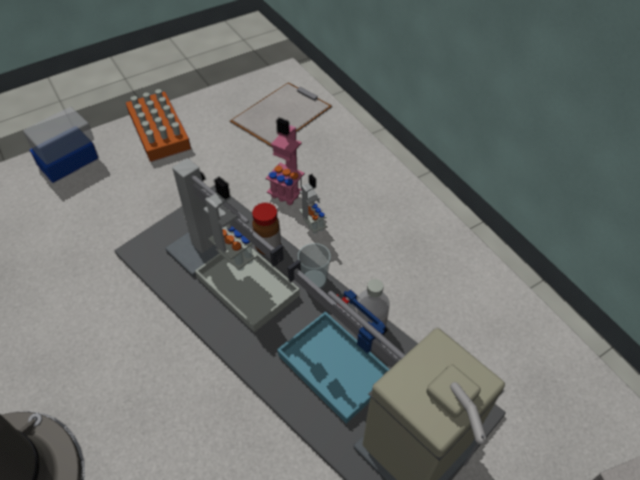

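View pics/top0.png

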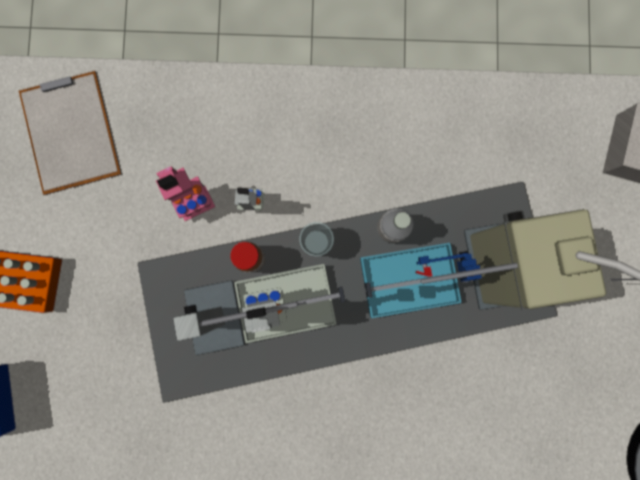

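```bash
python3 - <<'E'
from h import *
for n in("top","side"):
    f=np.load(n+"0.npz"); m={k:f[k] for k in("fx","fy","cx","cy","D","position","rotation")}; m={k:(float(v) if v.ndim==0 else v) for k,v in m.items()}
    P=cloud(m,f["d"]); im=f["im"].astype(int); dark=im.max(-1)<60
    z=P[...,2]
    g=dark&(z>.235)&(z<.29)&(P[...,1]>-.1)&(P[...,1]<.35)&(P[...,0]<.5)
    G=P[g]; print(n,"grip",len(G)); 
    if len(G): print(np.round(np.percentile(G,[2,25,50,75,98],axis=0),4)); 
    v,u=np.nonzero(g); print(np.median(u),np.median(v))
    for nm,y0,y1 in(("holdside",0.08,.36),("feedside",-.2,0.05)):
        s=(z>.19)&(z<.232)&(P[...,1]>y0)&(P[...,1]<y1)&(P[...,0]>.3)&(P[...,0]<.56)
        Q=P[s]; print(nm,len(Q))
        for a in np.arange(y0,y1,.02):
            q=Q[(Q[:,1]>=a)&(Q[:,1]<a+.02)]
            if len(q)>3: print(round(a+.01,3),len(q),np.round(np.median(q,0),4),np.round(np.percentile(q[:,0],[5,95]),4),np.round(np.percentile(q[:,2],[5,95]),4))
for n,box in(("top",(150,330,180,360)),("side",(170,410,140,380))):
    f=np.load(n+"0.npz"); 
t=np.load("top0.npz")["im"][200:350,160:540]; cv2.imwrite("pics/topc.png",cv2.resize(t,(798,315),interpolation=cv2.INTER_CUBIC)[...,::-1])
s=np.load("side0.npz")["im"][140:380,170:440]; a=cv2.resize(s,(675,600),interpolation=cv2.INTER_CUBIC); cv2.imwrite("pics/sidec.png",a[...,::-1])
E
```

```text
top grip 145
[[0.4785 0.1451 0.2444]
 [0.4815 0.1489 0.2657]
 [0.4841 0.155  0.2668]
 [0.4868 0.1611 0.2679]
 [0.4902 0.1674 0.2696]]
256.0 313.0
holdside 1673
0.09 61 [0.4982 0.0909 0.2   ] [0.4949 0.5024] [0.198 0.202]
0.11 78 [0.4939 0.1106 0.2201] [0.4896 0.4979] [0.2007 0.2229]
0.13 216 [0.4804 0.1341 0.2064] [0.4633 0.4941] [0.2028 0.2231]
0.15 130 [0.486  0.1444 0.2059] [0.4663 0.494 ] [0.2032 0.2222]
0.17 149 [0.4697 0.1742 0.2053] [0.4541 0.4891] [0.2033 0.2206]
0.19 90 [0.4761 0.1887 0.2201] [0.4717 0.4842] [0.2047 0.2224]
0.21 82 [0.4708 0.2104 0.2204] [0.4669 0.4746] [0.2174 0.2236]
0.23 136 [0.4636 0.2372 0.22  ] [0.4485 0.4698] [0.1973 0.2269]
0.25 433 [0.4653 0.2502 0.2275] [0.4459 0.4831] [0.1938 0.2299]
0.27 298 [0.4635 0.2664 0.2277] [0.4437 0.4845] [0.1954 0.2298]
feedside 1173
-0.19 73 [ 0.5544 -0.1896  0.2204] [0.5509 0.5585] [0.2179 0.2229]
-0.17 113 [ 0.5507 -0.1661  0.2187] [0.5403 0.5579] [0.2101 0.2213]
-0.15 230 [ 0.5486 -0.1494  0.2121] [0.5371 0.5592] [0.1958 0.2218]
-0.13 78 [ 0.5435 -0.1301  0.2201] [0.5392 0.5469] [0.2172 0.2225]
-0.11 77 [ 0.5391 -0.1
[... 1482 characters left out ...]
4] [0.5384 0.5545] [0.1922 0.2215]
-0.15 219 [ 0.5432 -0.1528  0.2126] [0.5362 0.5555] [0.192  0.2218]
-0.13 176 [ 0.5418 -0.1297  0.202 ] [0.5384 0.5462] [0.192  0.2218]
-0.11 173 [ 0.5377 -0.1099  0.2017] [0.5343 0.5425] [0.192  0.2222]
-0.09 216 [ 0.5352 -0.0901  0.2   ] [0.5308 0.5592] [0.1931 0.2219]
-0.07 98 [ 0.5299 -0.0707  0.1995] [0.5266 0.5383] [0.1909 0.2023]
-0.05 83 [ 0.5259 -0.0502  0.1995] [0.5229 0.5309] [0.191  0.2023]
-0.03 81 [ 0.5221 -0.0305  0.1984] [0.5192 0.5267] [0.191  0.2012]
-0.01 181 [ 0.5181 -0.0073  0.2019] [0.508 0.528] [0.1916 0.2115]
0.03 142 [0.5088 0.0336 0.204 ] [0.5001 0.5202] [0.1913 0.2113]
0.05 18 [0.5074 0.0479 0.1992] [0.5045 0.5152] [0.1921 0.2086]
```

View pics/sidec.png

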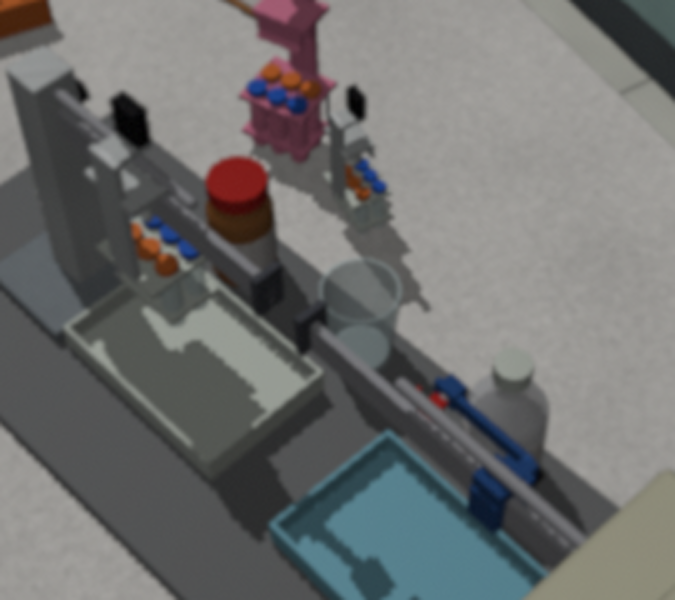

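View pics/topc.png

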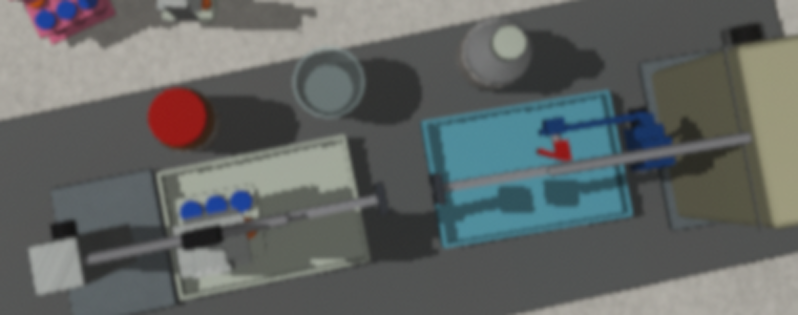

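Candidates in the side view are a pink carrier (284,169), a small grey one standing on the bench (313,208) and a larger grey one hanging on the rail (223,230). The enlarged crop confirms the large hanging grey one, its black grip at side (222,188) and top (256,313): it is not pink, it is the larger of the other two, and its hook is under the rod. The feed rail, blue block (top ≈(467,265)) and red catch (top ≈(427,272)) lie on the right.

```bash
python3 - <<'E'
from h import *
for n in("top","side"):
    f=np.load(n+"0.npz"); m={k:f[k] for k in("fx","fy","cx","cy","D","position","rotation")}; m={k:(float(v) if v.ndim==0 else v) for k,v in m.items()}
    P=cloud(m,f["d"]); im=f["im"].astype(int); z=P[...,2]; x=P[...,0]; y=P[...,1]
    mx=np.nanmax(z[(y<-.2)&(y>-.5)&(x>.3)]); print(n,"housing max z",mx, np.round(P[(y<-.2)&(x>.2)&(x<.8)&(z>.15)].min(0),3))
    for nm,lo,hi,xc,sl in(("feed",-.195,-.012,.5271-.05*.1925,-.1925),("hold",.06,.23,.4982+.0909*.228,-.228)):
        for part,za,zb in(("rail",.197,.203),("rod",.2185,.225)):
            s=(z>za)&(z<zb)&(y>lo)&(y<hi)&(abs(x-xc-sl*y)<.009)
            if part=="rod": s&=~((im.max(-1)<60))
            Q=P[s]
            if len(Q)<20: continue
            c=np.polyfit(Q[:,1],Q[:,0],1)
            for _ in range(3):
                r=Q[:,0]-np.polyval(c,Q[:,1]); k=abs(r)<.005; c=np.polyfit(Q[k,1],Q[k,0],1)
            print(nm,part,len(Q),"slope",round(c[0],4),"theta",round(np.arctan(-c[0]),4),"x@0",round(c[1],4),"y",np.round(np.percentile(Q[:,1],[1,99]),4))
        th=np.arctan(-sl); ax=np.array([-np.sin(th),np.cos(th)])
        s=(z>.205)&(z<.2125)&(abs(x-xc-sl*y)<.014)&(y>-.02)&(y<.07)&((y<.02) if nm=="feed" else (y>.02))
        Q=P[s]; t=Q[:,:2]@ax; print(nm,"stop",len(Q),np.round(np.percentile(t,[3,50,97]),4),np.round(np.median(Q,0),4), "thr x extents",np.round(np.percentile(Q[:,:2]@[np.cos(th),np.sin(th)],[3,97]),4))
    th=.1925; ax=np.array([-np.sin(th),np.cos(th)]);cx=np.array([np.cos(th),np.sin(th)])
    blue=(im[...,2]>im[...,0]*1.8)&(im[...,2]>im[...,1]*1.4)&(y<-.05)&(y>-.25)&(z>.15)
    red=(im[...,0]>im[...,1]*1.8)&(im[...,0]>70)&(y<0)&(y>-.25)&(z>.15)
    for c,b in(("blue",blue),("red",red)):
        Q=P[b]; t=Q[:,:2]@ax; w=Q[:,:2]@cx; print(c,len(Q))
        for a in np.arange(-.26,-.1,.01):
            k=(t>=a)&(t<a+.01)
            if k.sum()>2: print("  t",round(a,3),k.sum(),"x'",np.round(np.percentile(w[k],[3,50,97]),4),"z",np.round(np.percentile(Q[k,2],[3,97]),4))
E
```

```text
top housing max z 0.28876882418186944 [ 0.496 -0.367  0.15 ]
feed rail 201 slope -0.2184 theta 0.2151 x@0 0.5169 y [-0.1455 -0.0125]
feed rod 373 slope -0.1949 theta 0.1925 x@0 0.5179 y [-0.1936 -0.0777]
feed stop 62 [-0.1028 -0.0999 -0.0973] [ 0.5183 -0.0023  0.2095] thr x extents [0.4986 0.5189]
hold rail 126 slope -0.2404 theta 0.2359 x@0 0.5198 y [0.0601 0.1524]
hold rod 342 slope -0.2287 theta 0.2248 x@0 0.5188 y [0.1027 0.2287]
hold stop 57 [-0.0795 -0.0768 -0.0739] [0.5101 0.0372 0.2101] thr x extents [0.4958 0.5159]
blue 487
  t -0.26 146 x' [0.4995 0.5243 0.5388] z [0.1853 0.2134]
  t -0.25 120 x' [0.499  0.5192 0.5373] z [0.1784 0.2131]
  t -0.24 20 x' [0.5339 0.5361 0.5382] z [0.195  0.2006]
  t -0.23 16 x' [0.5348 0.5363 0.5378] z [0.1961 0.2002]
  t -0.22 14 x' [0.5349 0.5364 0.5376] z [0.1951 0.1997]
  t -0.21 15 x' [0.5349 0.5362 0.5378] z [0.1948 0.2   ]
  t -0.2 42 x' [0.5338 0.5383 0.5435] z [0.1981 0.2015]
  t -0.19 31 x' [0.5345 0.5383 0.5434] z [0.1912 0.2023]
red 75
  t -0.2 53 x' [0.5148 0.5211 0.5275] z [0.1954 0.2012]
  t -0.19 21 x' [0.517  0.5203 0.5258] z 
[... 374 characters left out ...]
614 0.2285]
hold rod 225 slope -0.2231 theta 0.2195 x@0 0.5168 y [0.1001 0.2284]
hold stop 67 [-0.0822 -0.0802 -0.0756] [0.5096 0.0343 0.2096] thr x extents [0.4951 0.5154]
blue 611
  t -0.26 174 x' [0.4963 0.4995 0.5359] z [0.1799 0.2131]
  t -0.25 46 x' [0.4986 0.5334 0.537 ] z [0.1905 0.2118]
  t -0.24 32 x' [0.5327 0.5339 0.5374] z [0.1923 0.2005]
  t -0.23 32 x' [0.5325 0.5338 0.5368] z [0.1916 0.1996]
  t -0.22 27 x' [0.5322 0.5338 0.5368] z [0.1921 0.1996]
  t -0.21 37 x' [0.5325 0.5339 0.5412] z [0.1905 0.2006]
  t -0.2 46 x' [0.5326 0.536  0.5422] z [0.1928 0.2017]
  t -0.19 16 x' [0.5324 0.5341 0.5397] z [0.1945 0.201 ]
red 25
  t -0.2 22 x' [0.5219 0.5251 0.5289] z [0.1953 0.2006]
```

Call:
carry_out:
  deltas: [0,0,-0.05,0,0,0.03,0.085,0,0,-0.05,0,0,0.03,0.085,0,0,-0.05,0,0,0,0.085,0.027,-0.032,0,0,0,0,0.085,0.027,-0.032,0,0,0,0,0.085]

```text
time_s: 1.4
eef_pos: [0.2273, -0.5742, 0.3974]
tcp_rot: [0.994, 0.11, 0.001, 0.002]
contact_force: [0.3, 0.5, -0.9]
width: 0.994
gripper_force: 0.0
```

Call:
carry_out:
  deltas: [0.027,-0.032,0,0,0,0,0.085,0.027,-0.032,0,0,0,0,0.085,0.027,-0.032,0,0,0,0,0.085,0.027,-0.032,0,0,0,0,0.085,0.027,-0.032,0,0,0,0,0.085]

```text
time_s: 1.9
eef_pos: [0.3241, -0.386, 0.3956]
tcp_rot: [0.994, 0.112, 0.0, 0.0]
contact_force: [0.8, -0.2, -0.5]
width: 1.0
gripper_force: 0.0
```

Call:
carry_out:
  deltas: [0.027,-0.032,0,0,0,0,0.085,0.027,-0.032,0,0,0,0,0.085,0.027,-0.032,0,0,0,0,0.085,0.027,-0.032,0,0,0,0,0.085,0.027,-0.032,0,0,0,0,0.085]

```text
time_s: 2.4
eef_pos: [0.4201, -0.2001, 0.3956]
tcp_rot: [0.994, 0.112, 0.0, 0.0]
contact_force: [1.8, 0.3, -0.7]
width: 0.997
gripper_force: 0.0
```

Call:
carry_out:
  deltas: [0.014,-0.033,0,0,0,0,0.085,0.014,-0.033,0,0,0,0,0.085,0.014,-0.033,0,0,0,0,0.085,0.014,-0.033,0,0,0,0,0.085,0.014,-0.033,0,0,0,0,0.085]

```text
time_s: 2.9
eef_pos: [0.4513, -0.0238, 0.3956]
tcp_rot: [0.994, 0.112, 0.0, 0.0]
contact_force: [0.3, 0.6, -0.5]
width: 0.994
gripper_force: 0.0
```

Call:
carry_out:
  deltas: [0.014,-0.033,0,0,0,0,0.085,0.014,-0.033,0,0,0,0,0.085,0.014,-0.033,0,0,0,0,0.085,0.014,-0.034,0,0,0,0,0.085,0,0,0.02,0,0,0,0.085]

```text
time_s: 3.4
eef_pos: [0.4773, 0.1231, 0.3777]
tcp_rot: [0.993, 0.115, 0.003, -0.002]
contact_force: [-0.4, 0.3, -0.9]
width: 0.999
gripper_force: 0.0
```

```bash
python3 - <<'E'
from h import *
s=state(); m,im,d=snap("wrist")
cv2.imwrite("pics/w1.png",im[...,::-1])
P=cloud(m,d); z=P[...,2]; dark=im.max(-1)<70
for r in env.cut_out("carrier_grip","wrist"): 
    Q=P[r["region"]]; print(round(r["p"],2),np.round(r["location"]),np.round(np.nanmedian(Q,0),4))
g=dark&(z>.255)&(z<.275)&(abs(P[...,1]-.155)<.04); G=P[g]; print(len(G)); print(np.round(np.percentile(G,[2,50,98],axis=0),4))
p=cv2.minAreaRect((G[:,:2]*1000).astype(np.float32)); print(p)
s_=(z>.2185)&(z<.225)&(y if False else True)&(abs(P[...,0]-.518+.228*P[...,1])<.008); Q=P[s_]; print("rod",len(Q), np.polyfit(Q[:,1],Q[:,0],1) if len(Q)>9 else"")
E
```

```text
{'time_s': 3.4, 'eef_pos': [0.4773, 0.1231, 0.3777], 'tcp_rot': [0.9933, 0.1155, 0.0029, -0.0016], 'contact_force': [-0.3571, 0.2814, -0.856], 'width': 0.9986, 'gripper_force': 0.0}
0.58 [278. 199.] [0.4908 0.1528 0.2053]
907
[[0.4801 0.1434 0.2566]
 [0.4874 0.1546 0.2674]
 [0.4934 0.1659 0.2689]]
((486.4010314941406, 154.77337646484375), (11.233780860900879, 23.48189926147461), 14.342960357666016)
rod 2167 [-0.21905892  0.51906586]
```

View pics/w1.png

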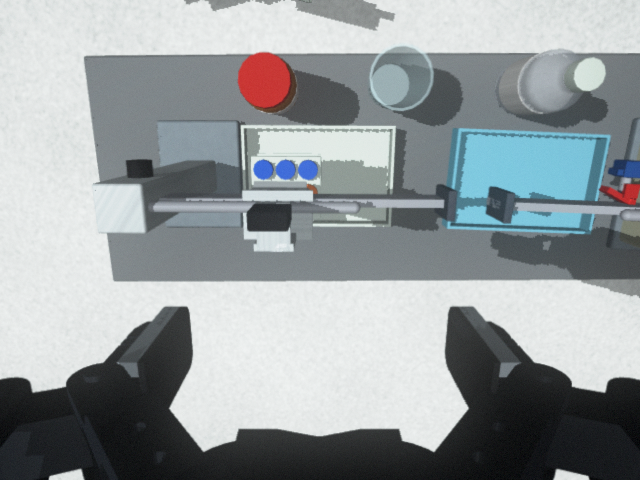

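The wrist view shows the black grip at (270,217), pale hook and rack around it, end stops at (446,203) and (502,205). That agrees with the overhead measurements to 2 mm.

Call:
carry_out:
  deltas: [0.014,-0.03,0,0,0,0,0.085,0,0,0.03,0,0,0,0.085,0,0,0.03,0,0,0,0.085,0,0,0,0,0,0,0.085,0,0,0,0,0,0,0.085]

```text
time_s: 4.0
eef_pos: [0.4837, 0.1484, 0.3161]
tcp_rot: [0.994, 0.111, -0.0, 0.0]
contact_force: [-0.7, -0.7, 0.5]
width: 1.0
gripper_force: 0.0
```

```bash
python3 - <<'E'
from h import *
s=state(); m,im,d=snap("wrist"); cv2.imwrite("pics/w2.png",im[...,::-1])
P=cloud(m,d); z=P[...,2]; dark=im.max(-1)<70
g=dark&(z>.262)&(z<.275)&(abs(P[...,1]-.155)<.03)&(abs(P[...,0]-.485)<.03); G=P[g]; print(len(G))
if len(G): print(np.round(np.median(G,0),4),cv2.minAreaRect((G[:,:2]*1000).astype(np.float32)))
E
```

```text
{'time_s': 4.0, 'eef_pos': [0.4837, 0.1484, 0.3161], 'tcp_rot': [0.9938, 0.1109, -0.0001, 0.0002], 'contact_force': [-0.7099, -0.7248, 0.5388], 'width': 1.0, 'gripper_force': 0.0}
1409
[0.4867 0.1551 0.2675] ((485.89788818359375, 155.13307189941406), (11.617733001708984, 23.14008903503418), 12.984966278076172)
```

Call:
carry_out:
  deltas: [0.003,-0.006,0,0,0,0,0.085,0,0,0.02,0,0,0,0.07,0,0,0.02,0,0,0,0.06,0,0,0.018,0,0,0,0.05,0,0,0.01,0,0,0,0.05]
  squeeze: 40

```text
time_s: 4.55
eef_pos: [0.4853, 0.156, 0.2472]
tcp_rot: [0.994, 0.112, 0.0, -0.0]
contact_force: [1.0, 0.1, 0.3]
width: 0.587
gripper_force: 0.0
```

Call:
carry_out:
  deltas: [0,0,0,0,0,0,0.04,0,0,0,0,0,0,0.032,0,0,0,0,0,0,0.028,0,0,0,0,0,0,0.024,0,0,0,0,0,0,0.02]
  squeeze: 40

```text
time_s: 5.05
eef_pos: [0.4856, 0.1558, 0.2483]
tcp_rot: [0.994, 0.112, 0.001, 0.0]
contact_force: [-0.5, -0.5, 6.4]
width: 0.277
gripper_force: 39.4
```

Call:
carry_out:
  deltas: [0,0,0,0,0,0,0.0,0,0,0,0,0,0,0.0,0,0,0,0,0,0,0]
  squeeze: 40

```text
time_s: 5.35
eef_pos: [0.4857, 0.1558, 0.2483]
tcp_rot: [0.994, 0.112, 0.001, 0.0]
contact_force: [-1.0, -1.3, 5.8]
width: 0.274
gripper_force: 39.5
```

Call:
carry_out:
  deltas: [0,0,-0.001,0,0,0,0,0,0,-0.001,0,0,0,0,0,0,0,0,0,0,0]
  squeeze: 50

```text
time_s: 5.65
eef_pos: [0.4847, 0.1556, 0.2489]
tcp_rot: [0.994, 0.112, -0.0, 0.0]
contact_force: [0.7, 0.1, -2.3]
width: 0.274
gripper_force: 49.0
```

Call:
carry_out:
  deltas: [0,0.004,0,0,0,0,0,0,0.006,0,0,0,0,0,0,0.006,0,0,0,0,0,0,0.004,0,0,0,0,0]

```text
time_s: 6.05
eef_pos: [0.4897, 0.1351, 0.2492]
tcp_rot: [0.994, 0.111, -0.0, 0.0]
contact_force: [-0.8, 0.6, -2.7]
width: 0.272
gripper_force: 49.1
```

Call:
carry_out:
  deltas: [0,0.006,0,0,0,0,0,0,0.008,0,0,0,0,0,0,0.008,0,0,0,0,0,0,0.008,0,0,0,0,0,0,0.006,0,0,0,0,0]

```text
time_s: 6.55
eef_pos: [0.4977, 0.1, 0.2493]
tcp_rot: [0.994, 0.111, -0.0, 0.0]
contact_force: [0.4, 0.6, -3.5]
width: 0.274
gripper_force: 49.1
```

Call:
carry_out:
  deltas: [0,0.008,0,0,0,0,0,0,0.008,0,0,0,0,0,0,0.008,0,0,0,0,0,0,0.005,0,0,0,0,0,0,0.003,0,0,0,0,0]

```text
time_s: 7.05
eef_pos: [0.5047, 0.0692, 0.2493]
tcp_rot: [0.994, 0.111, -0.0, 0.0]
contact_force: [0.5, -0.2, -3.2]
width: 0.269
gripper_force: 49.1
```

```bash
python3 - <<'E'
from h import *
s=state()
m,im,d=snap("side"); cv2.imwrite("pics/s2.png",im[...,::-1]); a=im[140:380,170:440]; a=cv2.resize(a,(675,600),interpolation=cv2.INTER_CUBIC)
cv2.imwrite("pics/s2c.png",a[...,::-1])
m2,im2,d2=snap("wrist"); cv2.imwrite("pics/w3.png",im2[...,::-1]); np.savez("w3.npz",im=im2,d=d2,**{k:np.array(v) for k,v in m2.items()})
E
```

```text
{'time_s': 7.05, 'eef_pos': [0.5047, 0.0692, 0.2493], 'tcp_rot': [0.9938, 0.1113, -0.0, 0.0001], 'contact_force': [0.462, -0.1711, -3.2156], 'width': 0.2686, 'gripper_force': 49.1286}
```

View pics/w3.png

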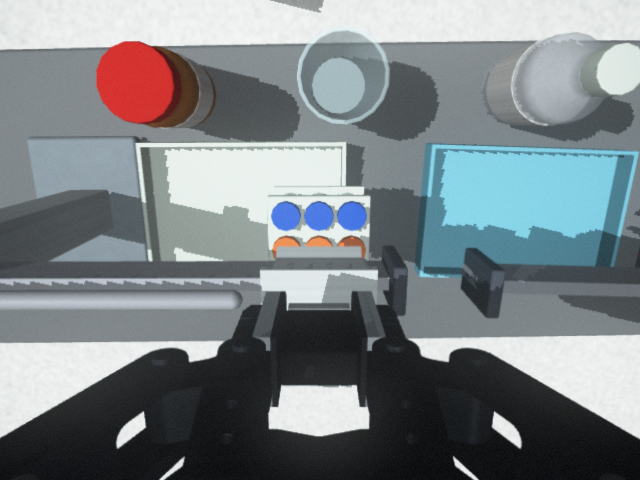

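The wrist view shows the hook plate (260–378, row 285) clear of the rod end (242) and just short of the end stop (384). It is about 3 mm from the stop and 8 mm from the rod, so I back off 2 mm before lifting.

Call:
carry_out:
  deltas: [0,-0.002,0,0,0,0,0,0,0,-0.002,0,0,0,0,0,0,-0.003,0,0,0,0,0,0,-0.004,0,0,0,0,0,0,-0.004,0,0,0,0]

```text
time_s: 7.65
eef_pos: [0.5042, 0.072, 0.2628]
tcp_rot: [0.994, 0.112, 0.0, 0.0]
contact_force: [-0.2, 1.2, -3.5]
width: 0.271
gripper_force: 49.1
```

```bash
python3 - <<'E'
from h import *
state()
f=np.load("w3.npz"); m={k:f[k] for k in("fx","fy","cx","cy","D","position","rotation")}; m={k:(float(v) if v.ndim==0 else v) for k,v in m.items()}
P=cloud(m,f["d"]); x,y,z=P[...,0],P[...,1],P[...,2]; im=f["im"]
u=np.arange(640)[None,:].repeat(480,0); v=np.arange(480)[:,None].repeat(640,1)
th=.224; A=np.array([-np.sin(th),np.cos(th)]); X=np.array([np.cos(th),np.sin(th)])
tcp=np.array([.5047,.0692])
for nm,u0,u1 in(("holdstop",380,412),("feedstop",460,506)):
    s=(u>u0)&(u<u1)&(v>240)&(v<322)&(z>.206)&(z<.2135); Q=P[s]; q=Q[:,:2]-tcp
    print(nm,len(Q),"t",np.round(np.percentile(q@A,[3,50,97]),4),"x'",np.round(np.percentile(q@X,[3,50,97]),4),"z",np.round(np.median(Q[:,2]),4))
s=(u>252)&(u<385)&(v>265)&(v<310)&(z>.2)&(z<.215);Q=P[s];q=Q[:,:2]-tcp; print("hook",len(Q),np.round(np.percentile(q@A,[2,98]),4),np.round(np.percentile(q@X,[3,97]),4),np.median(Q[:,2]))
for nm,u0,u1 in(("feedrail",506,640),("holdrail",5,240)):
    s=(u>u0)&(u<u1)&(z>.197)&(z<.203)&(abs(x-.5185+.21*y)<.012); Q=P[s]
    if len(Q)>20: q=Q[:,:2]-tcp; c=np.polyfit(q@A,q@X,1); print(nm,len(Q),"x' vs t",np.round(c,4),np.round(np.percentile(q@A,[3,97]),4))
E
```

```text
{'time_s': 7.65, 'eef_pos': [0.5042, 0.072, 0.2628], 'tcp_rot': [0.9937, 0.1118, 0.0001, 0.0], 'contact_force': [-0.1737, 1.2403, -3.4743], 'width': 0.2711, 'gripper_force': 49.1212}
holdstop 766 t [-0.0376 -0.0346 -0.0319] x' [-0.0092  0.0017  0.0111] z 0.2105
feedstop 886 t [-0.078  -0.0744 -0.072 ] x' [-0.0109 -0.0002  0.0098] z 0.2104
hook 3956 [-0.0272  0.0252] [-0.0055  0.0088] 0.20628644000218882
feedrail 2010 x' vs t [0.0257 0.0013] [-0.1431 -0.0863]
holdrail 3300 x' vs t [-0.0005  0.0008] [0.0371 0.1357]
```

Call:
carry_out:
  deltas: [0,0,-0.006,0,0,0,0,0,0,-0.006,0,0,0,0,0,0,-0.006,0,0,0,0,0,0,-0.005,0,0,0,0,0,0,0,0,0,0,0]

```text
time_s: 8.15
eef_pos: [0.5046, 0.072, 0.2862]
tcp_rot: [0.994, 0.112, 0.001, 0.0]
contact_force: [-0.3, 0.2, -2.4]
width: 0.27
gripper_force: 49.2
```

```bash
python3 - <<'E'
from h import *
state()
m,im,d=snap("side"); P=cloud(m,d); x,y,z=P[...,0],P[...,1],P[...,2]
a=cv2.resize(im[150:330,180:400],(733,600),interpolation=cv2.INTER_CUBIC); cv2.imwrite("pics/s3c.png",a[...,::-1])
E
```

```text
{'time_s': 8.15, 'eef_pos': [0.5046, 0.072, 0.2862], 'tcp_rot': [0.9938, 0.1116, 0.0008, 0.0], 'contact_force': [-0.3273, 0.2053, -2.3661], 'width': 0.2701, 'gripper_force': 49.1815}
```

View pics/s3c.png

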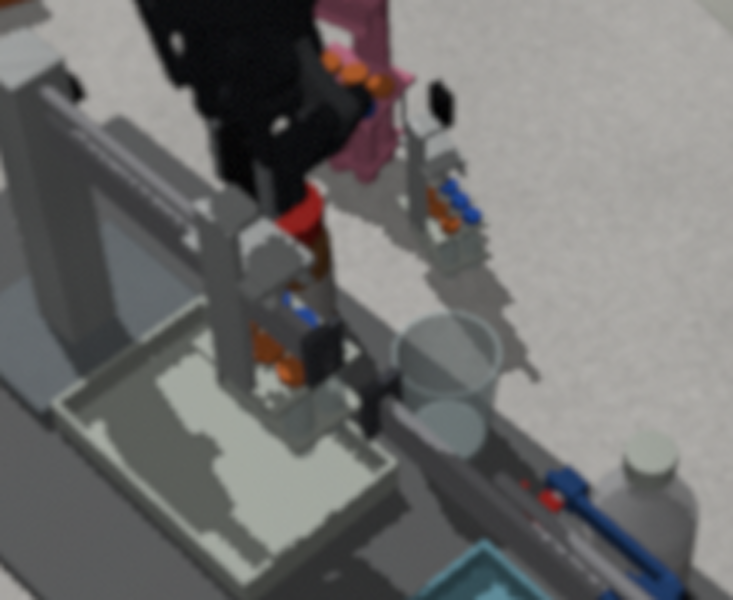

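The carrier hangs clear above the rail, its rack just under it at crop (300,390), upright. Next I cross over the stops.

Call:
carry_out:
  deltas: [0,0.004,0,0,0,0,0,0,0.008,0,0,0,0,0,0,0.011,0,0,0,0,0,0,0.011,0,0,0,0,0,0,0.011,0,0,0,0,0]

```text
time_s: 8.7
eef_pos: [0.5143, 0.0264, 0.2851]
tcp_rot: [0.994, 0.111, -0.0, 0.0]
contact_force: [-0.4, -1.0, -3.7]
width: 0.272
gripper_force: 49.2
```

Call:
carry_out:
  deltas: [-0.0005,0.011,0,0,0,0,0,-0.0005,0.011,0,0,0,0,0,-0.0005,0.011,0,0,0,0,0,-0.0005,0.011,0,0,0,0,0,0,0.011,0,0,0,0,0]

```text
time_s: 9.2
eef_pos: [0.5245, -0.027, 0.2853]
tcp_rot: [0.994, 0.112, -0.0, 0.0]
contact_force: [-0.2, -0.3, -3.4]
width: 0.269
gripper_force: 49.1
```

Call:
carry_out:
  deltas: [0,0.009,0,0,0,0,0,0,0.005,0,0,0,0.009,0,0,0.002,0,0,0,0.01,0,0,0,0,0,0,0.01,0,0,0,0,0,0,0,0]

```text
time_s: 9.7
eef_pos: [0.5278, -0.0411, 0.2853]
tcp_rot: [0.995, 0.097, 0.0, -0.0]
contact_force: [0.2, 0.3, -3.1]
width: 0.274
gripper_force: 49.2
```

```bash
cat > rel.py <<'E'
from h import *
s=state(); q=s["tcp_rot"]; tcp=np.array(s["eef_pos"])[:2]; th=2*np.arctan2(q[1],q[0]); print("yaw",th)
m,im,d=snap("wrist"); cv2.imwrite("pics/w4.png",im[...,::-1]); P=cloud(m,d); x,y,z=P[...,0],P[...,1],P[...,2]
A=np.array([-np.sin(th),np.cos(th)]); X=np.array([np.cos(th),np.sin(th)])
T=(P[...,:2]-tcp)@A; W=(P[...,:2]-tcp)@X
def ln(nm,s):
    if s.sum()>30: c=np.polyfit(T[s],W[s],1); print(nm,s.sum(),"x' at seat",round(c[1],4),"slope",round(c[0],4),"t",np.round(np.percentile(T[s],[2,98]),4))
near=abs(W)<.013
ln("rail-",near&(z>.197)&(z<.203)&(T<-.03)); ln("rail+",near&(z>.197)&(z<.203)&(T>.026))
ln("rod-",near&(z>.2185)&(z<.225)&(T<-.02))
s_=near&(z>.206)&(z<.2135)&(T>.02)&(T<.06); print("stop t",s_.sum(),np.round(np.percentile(T[s_],[3,50,97]),4) if s_.any() else"", "x'",np.round(np.percentile(W[s_],[3,97]),4) if s_.any() else"")
E
python3 rel.py
```

```text
{'time_s': 9.7, 'eef_pos': [0.5278, -0.0411, 0.2853], 'tcp_rot': [0.9952, 0.0974, 0.0, -0.0001], 'contact_force': [0.1651, 0.2613, -3.1098], 'width': 0.2737, 'gripper_force': 49.1707}
yaw 0.19514422102816417
rail- 2997 x' at seat 0.0036 slope 0.006 t [-0.167  -0.0324]
rail+ 2406 x' at seat 0.0027 slope -0.0296 t [0.0279 0.1656]
rod- 3595 x' at seat 0.0007 slope 0.0045 t [-0.1531 -0.0404]
stop t 552 [0.034  0.0366 0.0397] x' [-0.01    0.0106]
```

View pics/w4.png

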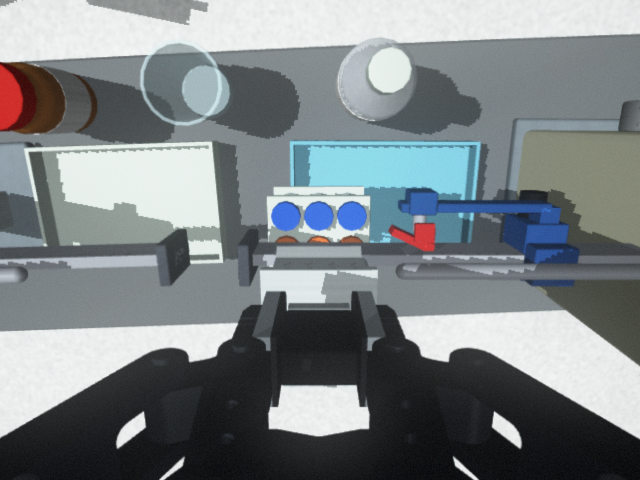

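The wrist view shows the hook plate (260–378, row 285) over the feed rail, between the stop (248) and the rod end (397). Lateral offset matches that on the holding rail to under 1 mm, so I lower.

Call:
carry_out:
  deltas: [0,0,0.004,0,0,0,0,0,0,0.006,0,0,0,0,0,0,0.006,0,0,0,0,0,0,0.004,0,0,0,0,0,0,0,0,0,0,0]

```text
time_s: 10.25
eef_pos: [0.5274, -0.0418, 0.2643]
tcp_rot: [0.995, 0.097, -0.001, -0.0]
contact_force: [-0.8, 0.5, -2.9]
width: 0.272
gripper_force: 49.1
```

Call:
carry_out:
  deltas: [0,0,0.004,0,0,0,0,0,0,0.004,0,0,0,0,0,0,0.003,0,0,0,0,0,0,0,0,0,0,0]

```text
time_s: 10.65
eef_pos: [0.5276, -0.0417, 0.2537]
tcp_rot: [0.995, 0.097, -0.0, -0.0]
contact_force: [-1.0, 0.3, -4.0]
width: 0.27
gripper_force: 49.2
```

Call:
carry_out:
  deltas: [0,0,0.002,0,0,0,0,0,0,0.002,0,0,0,0,0,0,0.001,0,0,0,0,0,0,0,0,0,0,0]

```text
time_s: 11.05
eef_pos: [0.5278, -0.0417, 0.2492]
tcp_rot: [0.995, 0.097, -0.0, -0.0]
contact_force: [0.1, 0.1, -2.9]
width: 0.272
gripper_force: 49.2
```

Call:
carry_out:
  deltas: [0,0,0.0005,0,0,0,0,0,0,0.0005,0,0,0,0,0,0,0,0,0,0,0]

```text
time_s: 11.35
eef_pos: [0.528, -0.0417, 0.2484]
tcp_rot: [0.995, 0.097, 0.0, 0.0]
contact_force: [-0.7, -0.2, -2.5]
width: 0.273
gripper_force: 49.4
```

Call:
carry_out:
  deltas: [0,0,0.0005,0,0,0,0,0,0,0,0,0,0,0]

```text
time_s: 11.55
eef_pos: [0.5281, -0.0417, 0.2484]
tcp_rot: [0.995, 0.097, 0.0, 0.0]
contact_force: [-1.7, 0.3, 2.7]
width: 0.272
gripper_force: 50.0
```

Call:
carry_out:
  deltas: [0,0,0.0005,0,0,0,0,0,0,0,0,0,0,0]

```text
time_s: 11.75
eef_pos: [0.5282, -0.0417, 0.2484]
tcp_rot: [0.995, 0.097, 0.0, 0.0]
contact_force: [-3.9, -0.3, 7.7]
width: 0.276
gripper_force: 50.7
```

Call:
carry_out:
  deltas: [0,0,-0.001,0,0,0,0,0,0,0,0,0,0,0]
  squeeze: 60

```text
time_s: 11.95
eef_pos: [0.528, -0.0417, 0.2484]
tcp_rot: [0.995, 0.097, 0.0, 0.0]
contact_force: [-1.7, 0.2, 1.6]
width: 0.27
gripper_force: 59.1
```

Call:
carry_out:
  deltas: [0,0.002,0,0,0,0,0,0,0.004,0,0,0,0,0,0,0.004,0,0,0,0,0,0,0.003,0,0,0,0,0,0,0.002,0,0,0,0,0]

```text
time_s: 12.45
eef_pos: [0.531, -0.0567, 0.2484]
tcp_rot: [0.995, 0.097, 0.0, -0.0]
contact_force: [-0.7, 2.6, 2.1]
width: 0.271
gripper_force: 59.2
```

Call:
carry_out:
  deltas: [0,0.003,0,0,0,0,0,0,0.004,0,0,0,0,0,0,0.003,0,0,0,0,0,0,0.003,0,0,0,0,0,0,0.002,0,0,0,0,0]

```text
time_s: 12.95
eef_pos: [0.5334, -0.0701, 0.2484]
tcp_rot: [0.995, 0.098, -0.0, -0.001]
contact_force: [-3.2, 6.6, 5.4]
width: 0.266
gripper_force: 59.6
```

Call:
carry_out:
  deltas: [0,0.003,0,0,0,0,0,0,0.004,0,0,0,0,0,0,0.004,0,0,0,0,0,0,0.004,0,0,0,0,0]

```text
time_s: 13.35
eef_pos: [0.5361, -0.0852, 0.2484]
tcp_rot: [0.995, 0.098, -0.001, -0.0]
contact_force: [-3.1, 5.8, 5.7]
width: 0.274
gripper_force: 59.7
```

```bash
python3 - <<'E'
from h import *
s=state(); q=s["tcp_rot"]; tcp=np.array(s["eef_pos"])[:2]; th=.193
m,im,d=snap("wrist"); cv2.imwrite("pics/w5.png",im[...,::-1]); P=cloud(m,d); z=P[...,2]; im=im.astype(int)
A=np.array([-np.sin(th),np.cos(th)]); X=np.array([np.cos(th),np.sin(th)])
T=(P[...,:2]-tcp)@A; W=(P[...,:2]-tcp)@X
blue=(im[...,2]>im[...,0]*1.8)&(im[...,2]>im[...,1]*1.4)&(z>.17)&(T<-.03)
s=blue&(W<.02)
for a in np.arange(-.1,-.03,.002):
    k=s&(T>=a)&(T<a+.002)
    if k.sum()>5: print(round(a,3),k.sum(),np.round(np.percentile(W[k],[5,95]),4),np.round(np.percentile(z[k],[5,95]),4))
E
```

```text
{'time_s': 13.35, 'eef_pos': [0.5361, -0.0852, 0.2484], 'tcp_rot': [0.9952, 0.0976, -0.0006, -0.0005], 'contact_force': [-3.0985, 5.8103, 5.707], 'width': 0.2736, 'gripper_force': 59.7336}
-0.086 60 [-0.008   0.0193] [0.1989 0.2127]
-0.084 258 [-0.0078  0.0195] [0.1973 0.2132]
-0.082 259 [-0.0077  0.0194] [0.1996 0.2134]
-0.08 252 [-0.0081  0.0192] [0.1995 0.2132]
-0.078 261 [-0.0077  0.0191] [0.1997 0.2134]
-0.076 244 [-0.008   0.0189] [0.1999 0.2132]
-0.074 264 [-0.008   0.0191] [0.1996 0.2134]
-0.072 267 [-0.0078  0.0197] [0.1984 0.2132]
-0.07 303 [-0.0079  0.0197] [0.1898 0.2133]
-0.068 303 [-0.0076  0.0198] [0.1846 0.2132]
-0.066 334 [-0.0075  0.0198] [0.1829 0.2133]
-0.064 905 [0.0035 0.0189] [0.176  0.2114]
-0.056 9 [0.0131 0.0143] [0.3138 0.318 ]
-0.054 14 [0.0135 0.0144] [0.3147 0.3209]
-0.052 8 [0.0133 0.0146] [0.3156 0.3217]
-0.05 6 [-0.0021  0.0143] [0.2988 0.3184]
-0.048 11 [0.0086 0.0141] [0.315  0.3187]
-0.046 8 [-0.0016  0.0122] [0.3015 0.3151]
-0.044 7 [-0.006   0.0074] [0.2987 0.3116]
```

View pics/w5.png

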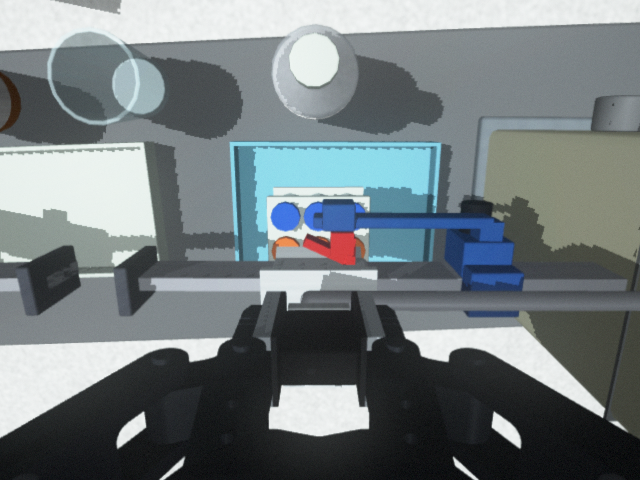

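The hook is under the rod with the red catch (335,245) riding on it. The blue block's face is at column ≈462, about 38 mm ahead of the hook.

Call:
carry_out:
  deltas: [0,0.003,0,0,0,0,0,0,0.004,0,0,0,0,0,0,0.004,0,0,0,0,0,0,0.004,0,0,0,0,0,0,0.003,0,0,0,0,0]

```text
time_s: 13.9
eef_pos: [0.5395, -0.103, 0.2484]
tcp_rot: [0.995, 0.097, -0.001, -0.0]
contact_force: [-2.8, 4.9, 6.4]
width: 0.268
gripper_force: 59.8
```

Call:
carry_out:
  deltas: [0,0.003,0,0,0,0,0,0,0.003,0,0,0,0,0,0,0.003,0,0,0,0,0,0,0.003,0,0,0,0,0,0,0.002,0,0,0,0,0]

```text
time_s: 14.4
eef_pos: [0.5422, -0.1167, 0.2485]
tcp_rot: [0.995, 0.097, -0.001, -0.0]
contact_force: [-4.2, 5.1, 6.2]
width: 0.269
gripper_force: 59.8
```

Call:
carry_out:
  deltas: [0,0.001,0,0,0,0,0,0,0.001,0,0,0,0,0,0,0.001,0,0,0,0,0]

```text
time_s: 14.7
eef_pos: [0.5428, -0.1194, 0.2484]
tcp_rot: [0.995, 0.098, -0.001, -0.001]
contact_force: [-3.6, 5.7, 6.4]
width: 0.272
gripper_force: 59.8
```

Call:
carry_out:
  deltas: [0,0.001,0,0,0,0,0,0,0.0005,0,0,0,0,0,0,0,0,0,0,0,0]

```text
time_s: 15.0
eef_pos: [0.5435, -0.1216, 0.2484]
tcp_rot: [0.995, 0.097, -0.0, -0.0]
contact_force: [-1.5, 2.0, 5.5]
width: 0.27
gripper_force: 59.6
```

Call:
carry_out:
  deltas: [0,0.0005,0,0,0,0,0,0,0,0,0,0,0,0]

```text
time_s: 15.2
eef_pos: [0.5436, -0.122, 0.2484]
tcp_rot: [0.995, 0.097, -0.0, -0.0]
contact_force: [-2.8, 4.2, 5.6]
width: 0.266
gripper_force: 59.7
```

Call:
carry_out:
  deltas: [0,0.0005,0,0,0,0,0,0,0,0,0,0,0,0]

```text
time_s: 15.4
eef_pos: [0.5437, -0.122, 0.2484]
tcp_rot: [0.995, 0.097, -0.0, -0.0]
contact_force: [-2.4, 4.8, 6.1]
width: 0.271
gripper_force: 59.8
```

Call:
carry_out:
  deltas: [0,0.0005,0,0,0,0,0,0,0,0,0,0,0,0]

```text
time_s: 15.6
eef_pos: [0.5437, -0.122, 0.2484]
tcp_rot: [0.995, 0.098, -0.0, -0.001]
contact_force: [-3.2, 5.6, 6.1]
width: 0.268
gripper_force: 59.8
```

Call:
carry_out:
  deltas: [0,0.0005,0,0,0,0,0,0,0,0,0,0,0,0]

```text
time_s: 15.8
eef_pos: [0.5437, -0.1221, 0.2484]
tcp_rot: [0.995, 0.098, -0.0, -0.001]
contact_force: [-3.8, 6.9, 6.1]
width: 0.27
gripper_force: 59.9
```

Call:
carry_out:
  deltas: [0,0.001,0,0,0,0,0,0,0.001,0,0,0,0,0,0,0,0,0,0,0,0]

```text
time_s: 16.1
eef_pos: [0.5439, -0.1223, 0.2485]
tcp_rot: [0.995, 0.098, -0.001, -0.002]
contact_force: [-4.8, 11.1, 8.4]
width: 0.273
gripper_force: 60.1
```

Call:
carry_out:
  deltas: [0,0.001,0,0,0,0,0,0,0,0,0,0,0,0]

```text
time_s: 16.3
eef_pos: [0.5439, -0.1224, 0.2485]
tcp_rot: [0.995, 0.099, -0.001, -0.003]
contact_force: [-6.0, 12.3, 9.5]
width: 0.27
gripper_force: 60.3
```

```bash
python3 - <<'E'
from h import *
state(); m,im,d=snap("wrist"); cv2.imwrite("pics/w6.png",cv2.resize(im[150:350,180:500],(800,500),interpolation=cv2.INTER_CUBIC)[...,::-1])
E
```

```text
{'time_s': 16.3, 'eef_pos': [0.5439, -0.1224, 0.2485], 'tcp_rot': [0.9951, 0.0986, -0.0009, -0.0026], 'contact_force': [-5.9615, 12.3009, 9.4855], 'width': 0.2697, 'gripper_force': 60.2749}
```

View pics/w6.png

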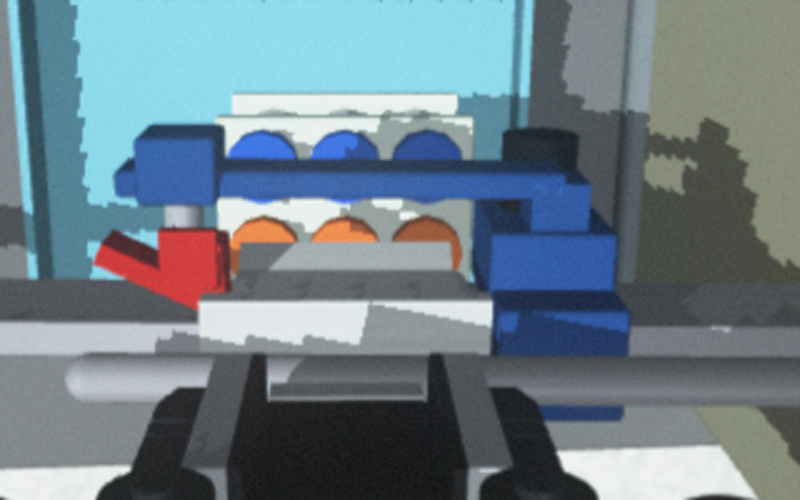

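The hook's front edge (crop 493) meets the blue block, and the red catch's tip sits at the hook's rear corner (crop 200,305). I'll compare the catch's offset with the earlier pictures to see whether it has snapped in.

Call:
carry_out:
  deltas: [0,0.0008,0,0,0,0,0,0,0,0,0,0,0,0]

```text
time_s: 16.55
eef_pos: [0.544, -0.1225, 0.2485]
tcp_rot: [0.995, 0.099, -0.001, -0.003]
contact_force: [-5.8, 15.2, 10.1]
width: 0.27
gripper_force: 60.4
```

```bash
python3 - <<'E'
from h import *
state(); th=.193; A=np.array([-np.sin(th),np.cos(th)]); X=np.array([np.cos(th),np.sin(th)])
def meas(nm,m,im,d):
    P=cloud(m,d); im=im.astype(int); z=P[...,2]; T=P[...,:2]@A; W=P[...,:2]@X
    for c,k in(("red",(im[...,0]>im[...,1]*1.8)&(im[...,0]>im[...,2]*1.8)),("blue arm",(im[...,2]>im[...,0]*1.8)&(im[...,2]>im[...,1]*1.4))):
        k=k&(z>.185)&(z<.207)&(W>.5)&(W<.56)&(T>-.212)&(T<-.17)
        if k.any(): print(nm,c,k.sum(),"W",np.round(np.percentile(W[k],[3,50,97]),4),"T",np.round(np.percentile(T[k],[3,50,97]),4))
m,im,d=snap("wrist"); meas("wrist",m,im,d)
for n in("top","side"):
    f=np.load(n+"0.npz"); mm={k:f[k] for k in("fx","fy","cx","cy","D","position","rotation")}; mm={k:(float(v) if v.ndim==0 else v) for k,v in mm.items()}
    meas(n+" before",mm,f["im"],f["d"]); m,im,d=snap(n); meas(n+" now",m,im,d)
state()
E
```

```text
{'time_s': 16.55, 'eef_pos': [0.544, -0.1225, 0.2485], 'tcp_rot': [0.9951, 0.0988, -0.001, -0.0029], 'contact_force': [-5.7878, 15.2355, 10.0865], 'width': 0.2702, 'gripper_force': 60.3706}
wrist red 962 W [0.5164 0.5228 0.5291] T [-0.2026 -0.1955 -0.1822]
wrist blue arm 1272 W [0.5348 0.5393 0.5458] T [-0.2107 -0.1969 -0.1864]
top before red 69 W [0.5152 0.521  0.5273] T [-0.1984 -0.1932 -0.1815]
top before blue arm 90 W [0.5341 0.5374 0.5433] T [-0.2096 -0.1933 -0.1843]
top now red 33 W [0.5205 0.5239 0.5276] T [-0.1981 -0.1928 -0.1788]
top now blue arm 94 W [0.5331 0.5371 0.5433] T [-0.2088 -0.1929 -0.1848]
side before red 24 W [0.5218 0.525  0.5287] T [-0.2009 -0.1958 -0.1913]
side before blue arm 103 W [0.5323 0.5343 0.5415] T [-0.2104 -0.1983 -0.1865]
{'time_s': 16.7, 'eef_pos': [0.544, -0.1225, 0.2485], 'tcp_rot': [0.9951, 0.0988, -0.001, -0.0029], 'contact_force': [-6.7772, 14.3678, 10.2214], 'width': 0.2699, 'gripper_force': 60.37}
```

The far edge of the catch is back where it was before engagement (0.5276 against 0.5273 m), and the drag fell at the last step, so it has snapped in. Next I relax the push and release.

Call:
carry_out:
  deltas: [0,-0.002,-0.0005,0,0,0,0,0,-0.002,-0.0005,0,0,0,0,0,-0.001,-0.0005,0,0,0,0,0,0,0,0,0,0,0]

```text
time_s: 17.1
eef_pos: [0.5432, -0.1222, 0.2489]
tcp_rot: [0.995, 0.097, -0.001, -0.0]
contact_force: [-0.2, 5.2, -5.4]
width: 0.27
gripper_force: 58.9
```

Call:
carry_out:
  deltas: [0,-0.001,0.0006,0,0,0,0,0,0,0.0002,0,0,0,0,0,0,0,0,0,0,0]
  squeeze: 20

```text
time_s: 17.4
eef_pos: [0.5433, -0.122, 0.2487]
tcp_rot: [0.995, 0.097, -0.0, 0.0]
contact_force: [-1.2, 2.7, -3.2]
width: 0.266
gripper_force: 59.1
```

Call:
carry_out:
  deltas: [0,0,0,0,0,0,0.026,0,0,0,0,0,0,0.03,0,0,0,0,0,0,0.036,0,0,0,0,0,0,0.044,0,0,0,0,0,0,0.05]

```text
time_s: 17.9
eef_pos: [0.5438, -0.1217, 0.2492]
tcp_rot: [0.995, 0.097, 0.0, 0.0]
contact_force: [-0.6, -0.1, 0.0]
width: 0.589
gripper_force: 0.0
```

Released with no contact force. I retract straight up and check.

Call:
carry_out:
  deltas: [0,0,-0.01,0,0,0,0.05,0,0,-0.02,0,0,0,0.05,0,0,-0.03,0,0,0,0.05,0,0,-0.03,0,0,0,0.05,0,0,-0.03,0,0,0,0.05]

```text
time_s: 18.4
eef_pos: [0.5436, -0.1213, 0.3711]
tcp_rot: [0.995, 0.097, 0.0, 0.0]
contact_force: [-0.1, -0.5, 0.1]
width: 0.585
gripper_force: 0.0
```

Call:
carry_out:
  deltas: [0,-0.04,0,0,0,0,0.05,0,-0.04,0,0,0,0,0.05,0,-0.04,0,0,0,0,0.05,0,0,0,0,0,0,0.05,0,0,0,0,0,0,0.05]

```text
time_s: 18.9
eef_pos: [0.5204, -0.0028, 0.3699]
tcp_rot: [0.995, 0.098, 0.001, 0.0]
contact_force: [-0.4, -0.2, -0.2]
width: 0.587
gripper_force: 0.0
```

```bash
python3 - <<'E'
from h import *
state(); th=.193; A=np.array([-np.sin(th),np.cos(th)]); X=np.array([np.cos(th),np.sin(th)])
ims=[]
for n in("wrist","top","side"):
    m,im,d=snap(n); P=cloud(m,d); i=im.astype(int); z=P[...,2]; T=P[...,:2]@A; W=P[...,:2]@X
    near=(W>.48)&(W<.56)&(T>-.30)&(T<-.17)
    for c,k in(("red",(i[...,0]>i[...,1]*1.8)&(i[...,0]>i[...,2]*1.8)&(z>.19)&(z<.207)&(T>-.212)),("grip",(i.max(-1)<70)&(z>.255)&(z<.275)),("blueblock",(i[...,2]>i[...,0]*1.8)&(i[...,2]>i[...,1]*1.4)&(W<.52)&(z>.208)&(z<.216))):
        k=k&near
        if k.any(): print(n,c,k.sum(),"W",np.round(np.percentile(W[k],[3,50,97]),4),"T",np.round(np.percentile(T[k],[3,50,97]),4),"z",np.round(np.median(z[k]),4))
    ims.append(im)
u,v=proj(env.camera_model("wrist"),[.545,-.125,.21])[0].astype(int); print(u,v)
u=int(np.clip(u,110,530)); v=int(np.clip(v,110,370))
a=cv2.resize(ims[0][v-110:v+110,u-110:u+110],(400,400),interpolation=cv2.INTER_CUBIC); b=cv2.resize(ims[2][260:370,310:420],(400,400),interpolation=cv2.INTER_CUBIC)
cv2.imwrite("pics/fin.png",np.hstack([a,b])[...,::-1])
E
```

```text
{'time_s': 18.9, 'eef_pos': [0.5204, -0.0028, 0.3699], 'tcp_rot': [0.9951, 0.0985, 0.0006, 0.0004], 'contact_force': [-0.3864, -0.2208, -0.1844], 'width': 0.5872, 'gripper_force': 0.0}
wrist red 373 W [0.5158 0.5226 0.5289] T [-0.2014 -0.1949 -0.1812] z 0.1988
wrist grip 1159 W [0.5049 0.5112 0.5155] T [-0.2349 -0.222  -0.212 ] z 0.2671
wrist blueblock 426 W [0.502  0.5163 0.5198] T [-0.2703 -0.2605 -0.2492] z 0.2125
side grip 201 W [0.5013 0.5045 0.5114] T [-0.2358 -0.2252 -0.2129] z 0.2662
side blueblock 105 W [0.4979 0.5016 0.5177] T [-0.2708 -0.2614 -0.2509] z 0.2119
494 225
```

View pics/fin.png

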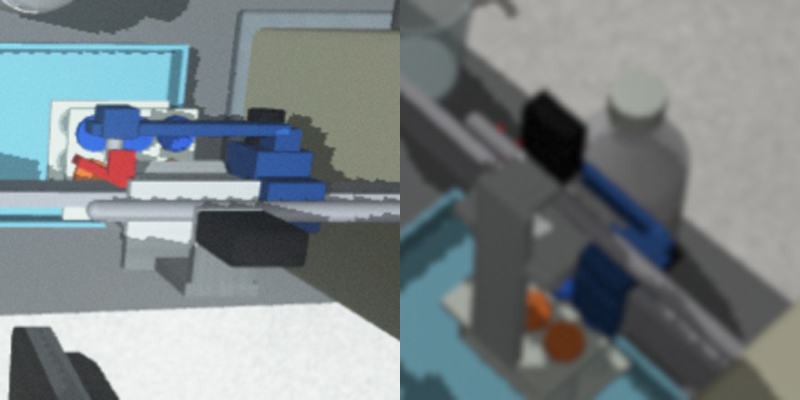

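The hook abuts the blue block (left crop, column 262). The catch sits in its sprung position behind the hook (130,180), and the carrier hangs upright with the gripper clear.

```bash
python3 -c "
from bench import env
print(env.sign_off())"
```

```text
the job is handed in; nothing more can be done
None
```

The carrier hangs on the feed rail, pressed against the index block with the red catch snapped in behind its hook; the gripper is clear and the job is handed in (about 19 s of the 54 s used).

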